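Slide the punching board home under the gasket punch and lock it

TASK

The gasket blank on the green-matted punching board has to come under the hole punch. Push the board from its rear edge along its two runners towards the punch until you feel it drop down into the locating notches and lie level, then push the pin of the steel turn-button round so that the bar stands square across the board's edge and locks it down. Only push: do not lift or tip the board, and leave the screwdriver, hammer, jar and flange lying around alone.

Things in the scene. Friction and masses are not known exactly. Their poses are not given: they have to be found in the camera images.
- stand: Fixed punching stand: plywood base 500 x 188 x 18 mm (own x -255 to 245, y -80 to 108). Origin on the bench, z up, +x = the way the board slides in, towards the punch. Steel runners along x at y = +-46 to +-65 mm, x -240 to 105, tops 32 mm above the bench; between them it is open down to 18 mm. Side guides at y = +-68, 44 mm high, leave the board 1.5 mm play. All mm, stand frame.
- home (a point): Where the board's origin lies when home: stand's x = 0, y = 0, 26 mm above the bench. Each runner has two notches, 20 mm long in x and 6 mm deep, at 85 mm before and behind this point. There the board's battens drop 6 mm (+-2 mm play along x), its top comes to 49 mm, level with the steel-topped block ahead (block from x = 112), and the notch walls stop it. A fast shove can jump past.
- board: Loose board on the runners, axes as the stand's: 200 mm (x) x 130 (y) x 15 thick, green gridded mat and tan gasket blank on top, two cross battens below (16 mm in x, 8 high, at x = +-85). 0.5 to 0.9 kg, slides at 1 to 4 N. Origin: centre, at the battens' underside, 8 mm below the wood, 23 below the top. Starts 60 to 130 mm short of home, origin 32 mm above the bench, top 55.
- rear_edge (a point): Middle of the board's upright rear face (the one away from the punch), half-way up the 15 mm thickness: 100 mm behind the board's centre, 47.5 mm above the bench while riding, 41.5 when home. The place to push, towards the stand's +x. The space behind it, between the runners, is free.
- turn_button (a joint): Swing of the turn-button, rad: 0 = bar beside the board, along the runners, pointing to the stand's -x; negative = turned outwards; 1.57 = square across the board, locked (stop at 1.60). Starts -0.5 to 0.1; grows counter-clockwise seen from above. Stays where left. Bar 14 mm wide, 5 thick, underside 51.5 mm above the bench: it passes over the board only when the board is down.
- button_pin (a point): Middle of the upright steel thumb pin near the free end of the turn-button's bar, 67.5 mm above the bench: pin 10 mm in diameter, 22 mm tall (56.5 to 78.5 mm above the bench), 42 mm from the pivot axis. It is pushed sideways round the pivot with 1 to 2 N.
- button_pivot (a point): Pivot axis of the turn-button, at the stand's x = -50, y = +88 mm, at the bar's underside, 51.5 mm above the bench. A screw head 16 mm across rises to 61.5 mm. The bar reaches 55 mm from this axis. On the bench beyond it stands a jar, 60 mm wide and 75 mm tall, somewhere at the stand's x 60 to 110, y 170 to 220 mm; the other loose things lie lower than 30 mm.
- punch_tip (a point): Lower end of the punch, fixed, 77 mm above the bench at the stand's x = 47, y = 0 mm. Above it the head, 30 mm wide, 100 to 150 mm up, its screw to 195 mm with a 125 mm cross bar along y at 182 mm; an arm 36 mm wide runs on along +x to the column (x = 180, 234 mm tall). Keep the hand clear of these.
Not all that is in view belongs to the job. There is more than one size of the board; the one meant has the size given above.

How it is judged:
By the outcome, as a careful person would: the job done as asked, in the order asked, and still so for the second after the job is handed in, with the robot touching nothing.
It also fails if it takes over 48 s, if anything falls off the work surface, if the arm or the gripper's body presses on something with over 40 N, if the wrist force passes 120 N, or if a joint passes its speed limit or range.

ROBOT

A 6-joint arm with a two-finger parallel gripper is mounted at the origin on the work surface. World frame = base frame: x ahead of the robot, y to its left, z up, the work surface at z = 0. Lengths are in mm, angles in rad, forces in N, time in s.
With the tool pointing down it reaches from about 400 to 825 mm from the base axis. Payload 7 kg.
Tool frame: the origin (TCP) lies at the very end of the fingers, on their centre line; the grasp point (between the pads) lies 19 mm behind it; z points along the fingers, y is the direction in which the jaws open and shut (so a half turn about z gives the same grasp; the last joint's range is limited). The gripper opens to 88 mm and grips with 3 to 60 N. Pads are 19 mm wide; open, the fingers measure 130 mm over their backs; the gripper's body (78 mm by 193 mm) begins 47 mm behind the grasp point.
Start: joints at [1.506, 0.359, 0.012, 0, -1.224, -0.288], TCP at [233.238, 633.4, 226.561] pointing down, gripper open.
Joint ranges: [-3.07, 3.07], [-1.43, 2.12], [-1.02, 1.25], [-3.03, 1.67], [-3.05, -0], [-3.03, 3.03]. Speed limits (rad/s): [2.39, 2.39, 3.01, 3.14, 3.14, 3.14].

INTERFACE

Orientations are given as a unit quaternion [x, y, z, w].
In Python, from plant import bot gives the robot as it stands. Calls block until the motion is done:
- bot.move_ptp(position, orientation): joint-space move of the TCP to a pose.
- bot.line_to(position, velocity=150, ori=None): straight line of the TCP; ori=None keeps the orientation; velocity is the mean speed in mm/s.
- bot.move_joints(angles): joint-space move.
- bot.move_gripper(opening, force=None): finger opening in mm; force is the grip in N (None keeps the last); returns when the fingers have stopped.
- bot.pause(seconds).
- bot.solve_ik(position, orientation): joint angles nearest the present ones, or None.
- bot.read_state(): the state.
- bot.camera(name): name is "scene" or "top" or "wrist"; returns the picture (420x560x3 uint8, red, green, blue); there is no depth.
- bot.get_calibration(name): a dict with "fx", "fy", "cx", "cy" (pixels), "distortion" ([k1, k2, p1, p2, k3] as OpenCV has them; the pictures are not rectified), "view" (4x4, takes a point from world to camera coordinates); the wrist camera has in their place "T_tool_cam" (4x4, takes a point from camera to tool coordinates, whose origin is the TCP and whose axes are the flange's). Camera axes: x right, y up, looking along -z (the intrinsics and any distortion apply to the point x, -y, -z); pixel columns grow to the right and rows downward; lengths in mm; the calibration is good to about 2 mm. A picture is of the moment at which its call begins: read the wrist's pose just before it. get_calibration takes no time and is no camera call.
A pose or a line that the arm cannot do raises bot.Unreachable and nothing moves.
- bot.close_job(): hands the job in, once; it reports no verdict.
The state is a dict: "t": time; "joint_pos": joint angles; "qvel": joint speeds; "tau": joint torques, N m; "tcp_pos": TCP position; "eef_rot": TCP orientation; "contact_force": force on the tool from outside, world axes, zero at the start; "moment": the same for the moment, N m; "width": finger opening in mm.
Only numpy, scipy, OpenCV 4.12 (cv2) and the standard library are available. Lean on these libraries where they do the work, as an engineer would, in place of code of your own. Each camera call takes 0.05 s, during which the arm holds its last target. There are 200 camera calls.

## Working session

There is one attempt and no reset: what is moved stays moved. The work goes in short steps, each a Python script; the robot and the scene stay as the last script left them, time stands still between calls to the robot, and variables do not carry over. Pictures are saved under pics/ and viewed, about 8 in all and at most 12, crops included, and the job is handed in when it is done.

```bash
ls; mkdir -p pics; python3 - <<'E'
from plant import bot
import cv2,numpy as np
for n in ("scene","top"):
    im=bot.camera(n); cv2.imwrite(f"pics/{n}0.png",im[:,:,::-1]); c=bot.get_calibration(n); print(n,{k:np.round(v,3).tolist() for k,v in c.items()})
s=bot.read_state();print(s['t'],s['eef_rot'],s['tcp_pos'],s['contact_force'])
print(bot.get_calibration("wrist"))
E
```

```text
pics
scene {'fx': 402.043, 'fy': 402.043, 'cx': 282.374, 'cy': 210.612, 'distortion': [-0.036, 0.0, 0.0, 0.0, 0.0], 'view': [[0.027, 0.999, -0.022, -170.68], [-0.64, 0.033, 0.768, 290.114], [0.768, -0.007, 0.641, -1151.66], [0.0, 0.0, 0.0, 1.0]]}
top {'fx': 435.389, 'fy': 435.389, 'cx': 276.835, 'cy': 204.263, 'distortion': [-0.037, 0.0, 0.0, 0.0, 0.0], 'view': [[-0.171, -0.985, -0.004, 222.725], [0.965, -0.168, 0.204, -492.654], [-0.201, 0.031, 0.979, -616.643], [0.0, 0.0, 0.0, 1.0]]}
0.1 [ 9.84472608e-01 -1.75536733e-01 -5.48725282e-05  7.32440588e-04] [233.11897725 633.018747   225.73458137] [-0.68296685 -0.56503739 -0.16210554]
{'fx': 294.0806073695662, 'fy': 294.0806073695662, 'cx': 282.63956321302373, 'cy': 212.03924910272795, 'distortion': array([-0.0425194,  0.       ,  0.       ,  0.       ,  0.       ]), 'T_tool_cam': array([[ 8.96707856e-04,  9.64235290e-01,  2.65046224e-01,
         7.10799658e+01],
       [ 9.99999576e-01, -9.20221987e-04, -3.54540465e-05,
         1.16252210e+00],
       [ 2.09715320e-04,  2.65046143e-01, -9.64235707e-01,
        -1.59034660e+02],
       [ 0.00000000e+00,  0.00000000e+00,  0.00000000e+00,
         1.00000000e+00]])}
```

View pics/scene0.png

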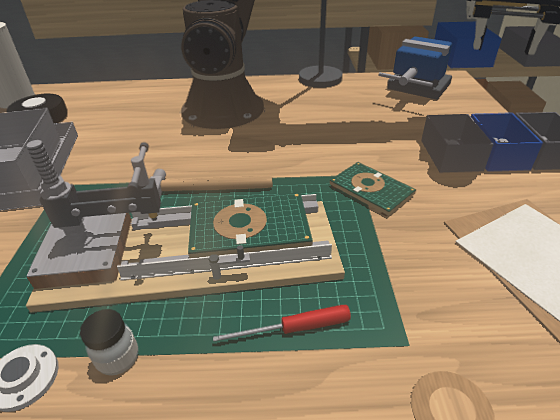

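View pics/top0.png

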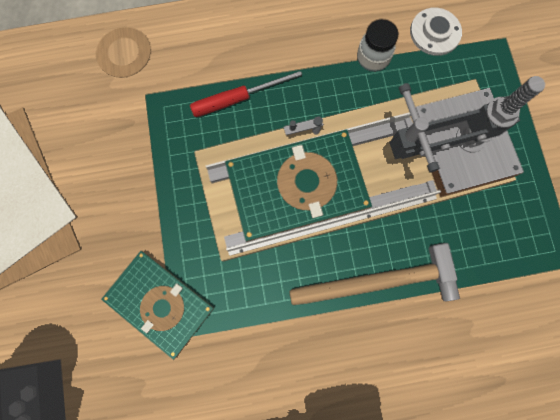

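The scene view shows the stand with its board at (250,220) and the turn-button at (240,250). The top view has two boards: the one on the runners at (300,182), and a smaller one lying on the bench at (160,305). The one on the runners fits the description. I'll confirm that with a crop and by measuring its size.

```bash
cat > h.py <<'E'
import numpy as np,cv2
from plant import bot
from scipy.spatial.transform import Rotation as R
def cam(n,st=None):
    c=bot.get_calibration(n)
    K=np.array([[c['fx'],0,c['cx']],[0,c['fy'],c['cy']],[0,0,1]])
    if n=='wrist':
        T=np.eye(4);T[:3,:3]=R.from_quat(st['eef_rot']).as_matrix();T[:3,3]=st['tcp_pos'];M=T@c['T_tool_cam']
    else: M=np.linalg.inv(c['view'])
    return K,np.array(c['distortion']),M
def rays(C,px):
    K,d,M=C
    u=cv2.undistortPoints(np.array(px,float).reshape(-1,1,2),K,d).reshape(-1,2)
    D=np.c_[u[:,0],-u[:,1],-np.ones(len(u))]@M[:3,:3].T
    return M[:3,3],D/np.linalg.norm(D,axis=1)[:,None]
def plane(C,px,z):
    o,D=rays(C,px); return o+D*((z-o[2])/D[:,2])[:,None]
def tri(C1,p1,C2,p2):
    o1,D1=rays(C1,p1);o2,D2=rays(C2,p2);out=[];gap=[]
    for a,b in zip(D1,D2):
        s=np.linalg.lstsq(np.c_[a,-b],o2-o1,rcond=None)[0]
        x,y=o1+a*s[0],o2+b*s[1];out.append((x+y)/2);gap.append(np.linalg.norm(x-y))
    return np.array(out),np.array(gap)
def proj(C,P):
    K,d,M=C;V=np.linalg.inv(M);q=np.atleast_2d(P)@V[:3,:3].T+V[:3,3]
    q=q*[1,-1,-1];return cv2.projectPoints(q,np.zeros(3),np.zeros(3),K,d)[0].reshape(-1,2)
E
python3 - <<'E'
from h import *
for n in("top","scene"):
    im=cv2.imread(f"pics/{n}0.png");hsv=cv2.cvtColor(im,cv2.COLOR_BGR2HSV)
    m=cv2.inRange(hsv,(12,110,140),(28,255,255))
    k,l,s,c=cv2.connectedComponentsWithStats(m)
    print(n,[(np.round(c[i],1).tolist(),int(s[i,4])) for i in range(1,k) if 3<=s[i,4]<60 and 90<c[i][0]<400 and 90<c[i][1]<380])
t=cv2.imread("pics/top0.png")[90:270,185:425];s=cv2.imread("pics/scene0.png")[170:320,20:355]
t=cv2.resize(t,None,fx=2.3,fy=2.3,interpolation=cv2.INTER_CUBIC)
cv2.imwrite("pics/topcrop.png",cv2.resize(cv2.imread("pics/top0.png")[85:265,185:425],None,fx=3.3,fy=3.3,interpolation=cv2.INTER_CUBIC))
cv2.imwrite("pics/scrop.png",cv2.resize(s,None,fx=2.35,fy=2.35,interpolation=cv2.INTER_CUBIC))
E
```

```text
top [([343.5, 134.3], 14), ([230.3, 163.9], 13), ([365.6, 202.4], 13), ([248.5, 234.3], 14), ([140.5, 255.0], 6), ([105.7, 298.0], 7), ([207.1, 308.5], 8), ([172.1, 353.9], 8)]
scene [([368.9, 175.9], 42), ([324.0, 175.0], 3), ([359.9, 184.4], 49), ([376.4, 186.5], 35), ([374.0, 184.5], 6), ([296.0, 194.5], 6), ([196.2, 203.6], 5), ([232.2, 205.2], 4), ([244.2, 204.8], 4), ([248.6, 205.9], 9), ([252.6, 205.4], 5), ([258.5, 208.3], 6), ([237.5, 208.0], 4), ([388.0, 208.0], 3), ([250.3, 210.3], 3), ([262.6, 211.8], 5), ([241.4, 212.6], 18), ([264.3, 215.7], 3), ([250.9, 219.0], 7), ([263.8, 224.0], 4), ([246.0, 225.7], 3), ([250.0, 227.0], 5), ([260.1, 229.3], 9), ([252.5, 230.5], 4), ([244.8, 234.2], 23), ([306.5, 236.8], 10), ([192.7, 247.9], 9)]
```

View pics/topcrop.png

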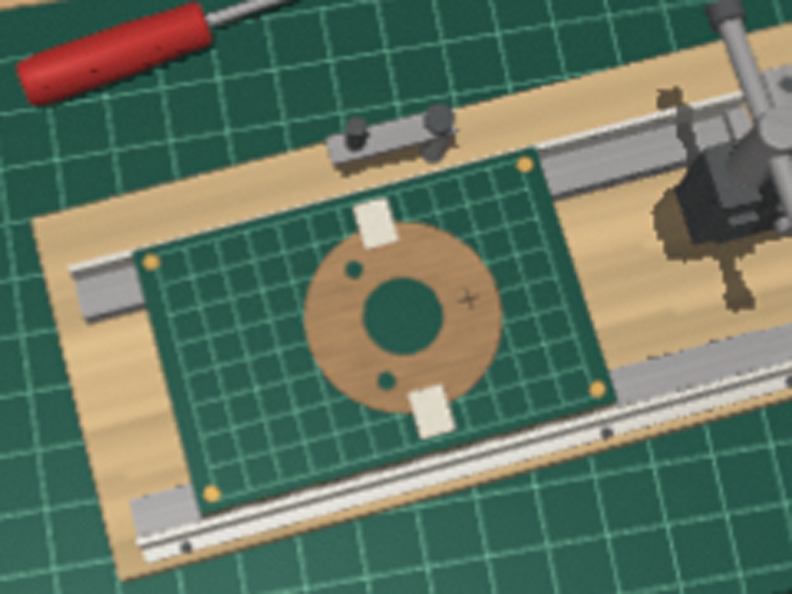

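View pics/scrop.png

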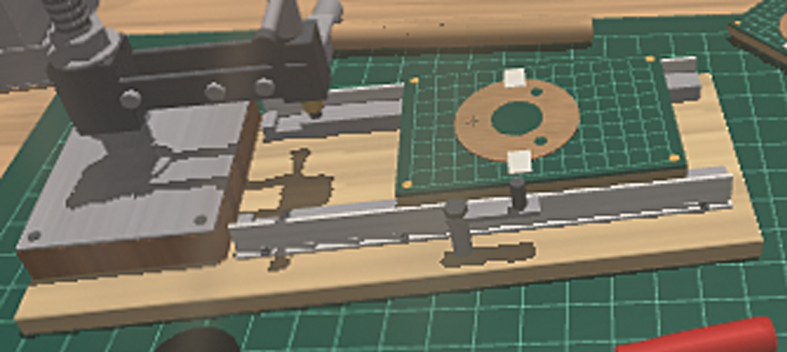

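```bash
python3 - <<'E'
from h import *
np.set_printoptions(precision=1,suppress=True)
T,S=cam("top"),cam("scene")
tp=[(343.5,134.3),(230.3,163.9),(365.6,202.4),(248.5,234.3)]
sp=[(192.7,247.9),(306.5,236.8),(196.2,203.6),(296.3,194.8)]
P,g=tri(T,tp,S,sp);print("screws FL RL FR RR\n",P,g)
print("plane55\n",plane(T,tp,55))
dirs=(P[0]-P[1]+P[2]-P[3])[:2];print("yaw",np.arctan2(dirs[1],dirs[0]),"sizes",[np.linalg.norm(P[0]-P[1]),np.linalg.norm(P[0]-P[2])])
b=[(195,151.7),(222,260.8),(476,82)]
B=plane(T,b,18);print("base RL RR FL@18\n",B,np.linalg.norm(B[0]-B[1]),np.linalg.norm(B[0]-B[2]))
pp=tri(T,[(293,122.5),(317.5,118.5)],S,[(240.4,247),(214,258.5)]);print("pin top,pivot head",pp)
# stand frame from base
ex=dirs/np.linalg.norm(dirs);ey=np.array([-ex[1],ex[0]])
o=(B[0,:2]+255*ex-108*ey);o2=(B[1,:2]+255*ex+80*ey);print("origin",o,o2)
for q in list(P)+[P.mean(0)]+list(pp[0])+list(B):
  d=q[:2]-(o+o2)/2;print(np.array([d@ex,d@ey,q[2]]))
E
```

```text
screws FL RL FR RR
 [[615.3  12.2  56.8]
 [598.  195.6  56.4]
 [501.9   1.8  57.2]
 [484.4 185.   56.1]] [0.7 0.1 0.3 0. ]
plane55
 [[615.9  12.2  55. ]
 [598.4 195.6  55. ]
 [502.3   1.1  55. ]
 [484.6 185.1  55. ]]
yaw -1.4760260796155409 sizes [np.float64(184.1609181196014), np.float64(113.84842956978186)]
base RL RR FL@18
 [[ 641.3  252.5   18. ]
 [ 455.7  234.5   18. ]
 [ 683.8 -241.8   18. ]] 186.49186942240232 496.11883688023255
pin top,pivot head (array([[639.3,  90.7,  79.2],
       [645.8,  49.5,  62.8]]), array([1.9, 1.1]))
origin [557.9 -11.6] [559.5 -11.8]
[-18.5  58.6  56.8]
[-202.6   58.7   56.4]
[-18.8 -55.2  57.2]
[-202.9  -55.3   56.1]
[-110.7    1.7   56.6]
[-94.4  89.9  79.2]
[-52.7  92.5  62.8]
[-255.2  107.2   18. ]
[-254.8  -79.2   18. ]
[240.9 102.8  18. ]
```

Both boards are now clear. The one on the runners has 184 x 114 mm between its screws, at z about 56, so it is the 200 x 130 mm board. It lies about 111 mm short of home. The one at top (160,305) is smaller and lies on the bench. The pin is at (293,122) in the top view, with the button angle near 0.06. Next I push with closed fingers.

```bash
cat >> h.py <<'E'
ex=np.array([np.cos(-1.476),np.sin(-1.476)]);ey=np.array([-ex[1],ex[0]]);O=np.array([560.6,-10.5])
def W(x,y,z): return np.r_[O+x*ex+y*ey,z]
def L(p): d=np.array(p)[:2]-O; return np.r_[d@ex,d@ey,p[2]]
def Q(a): return np.array([np.cos(a/2),np.sin(a/2),0,0])   # tool down, tool x at world yaw a
def st():
    s=bot.read_state();f=s['contact_force'];F=np.r_[f[:2]@ex,f[:2]@ey,f[2]]
    return s['t'],np.round(L(s['tcp_pos']),1),np.round(F,1)
A=-1.476
E
python3 - <<'E'
from h import *
for p,a in((W(-248,1,150),A),(W(-248,1,37),A),(W(-108,1,37),A),(W(-125,125,66),A-np.pi/4),(W(-60,56,66),A-np.pi/4)):
    q=bot.solve_ik(p,Q(a)); print(np.round(p),None if q is None else np.round(q,2))
bot.move_gripper(0,10)
bot.move_ptp(W(-248,1,150),Q(A)); print(st(),bot.read_state()['width'])
s=bot.read_state(); im=bot.camera("wrist"); cv2.imwrite("pics/w1.png",im[:,:,::-1])
C=cam("wrist",s); print(s['eef_rot'], "pred rear edge mid, pin top, pivot", proj(C,[W(-211,0,55),W(-92,86,78.5),W(-50,88,61.5)]).round())
E
```

```text
[538. 236. 150.] [ 0.75  0.28 -0.29  0.   -1.   -0.65]
[538. 236.  37.] [ 0.75  0.4  -0.41  0.   -0.76 -0.65]
[551.  97.  37.] [ 0.52  0.37 -0.47  0.   -0.73 -0.43]
[673. 126.  66.] [ 0.47  0.5  -0.15  0.   -0.92 -1.16]
[611.  55.  66.] [ 0.41  0.4  -0.32  0.   -0.84 -1.1 ]
(3.3667, array([-249. ,    1.1,  150.2]), array([-0.4, -0.1,  0. ])) 0.3160543521426607
[ 7.40321491e-01 -6.72252942e-01  4.30842637e-05 -2.65760129e-04] pred rear edge mid, pin top, pivot [[283. 172.]
 [161.   8.]
 [163. -46.]]
```

View pics/w1.png

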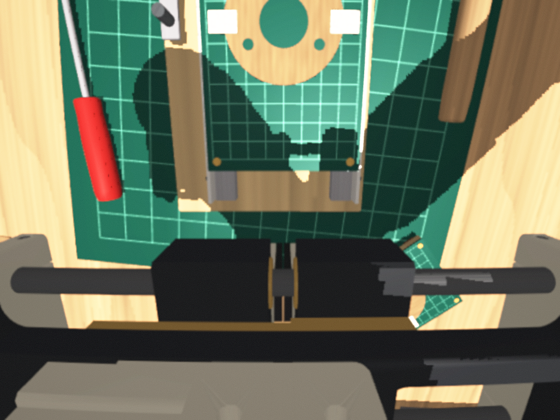

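The wrist view shows the board's rear edge at row 172, centred on column 283, and the pin top at about (163,13). Both are within 5 px of prediction, so I'll push slowly and watch the force.

```bash
python3 - <<'E'
from h import *
bot.line_to(W(-248,1,37),120)
print(st())
bot.line_to(W(-225,1,37),60); print(st())
bot.line_to(W(-213,1,37),25); print(st())
bot.line_to(W(-122,1,37),35); print(st())
x=-122
for i in range(14):
    x+=1.5; bot.line_to(W(x,1,37),15); s=st(); print(s)
    if s[2][0]<-10: break
im=bot.camera("top"); cv2.imwrite("pics/top2.png",im[:,:,::-1])
im=bot.camera("scene"); cv2.imwrite("pics/scene2.png",im[:,:,::-1]); print(st()[0])
for n in("top","scene"):
    im=cv2.imread(f"pics/{n}2.png");m=cv2.inRange(cv2.cvtColor(im,cv2.COLOR_BGR2HSV),(12,110,140),(28,255,255))
    P=proj(cam(n),[W(a,b,49) for a in(92,-92) for b in(57,-57)])
    k,l,s,c=cv2.connectedComponentsWithStats(m)
    for p in P:
        j=[i for i in range(1,k) if s[i,4]<40 and np.hypot(*(c[i]-p))<9]; print(n,p.round(1),[(c[i].round(1).tolist(),int(s[i,4])) for i in j])
E
```

```text
(4.5083, array([-248.3,    1.5,   37.7]), array([-1.1, -0.5,  0.4]))
(5.0417, array([-224.6,    1.2,   37.2]), array([-0.4,  0.4,  0. ]))
(5.675, array([-212.7,    0.9,   36.9]), array([-0. , -0.1, -0.3]))
(8.425, array([-122.1,    1. ,   37. ]), array([-0.6,  0.1, -1.1]))
(8.675, array([-120.4,    1. ,   37. ]), array([-1. ,  1.3, -0.5]))
(8.925, array([-118.9,    1. ,   37. ]), array([ 0.8, -0.1, -0.2]))
(9.175, array([-117.3,    1. ,   37. ]), array([-0.1,  0.4,  0.6]))
(9.425, array([-115.8,    0.9,   37. ]), array([-0.4, -0.9,  0.9]))
(9.675, array([-114.3,    0.8,   37. ]), array([-0.1, -0.1, -1. ]))
(9.925, array([-112.9,    1. ,   37. ]), array([0.7, 0.2, 0.4]))
(10.175, array([-111.4,    1. ,   37. ]), array([-0.4, -0.2, -0.3]))
(10.425, array([-110.9,    1.1,   37. ]), array([-5.8, -2.1,  0.4]))
(10.675, array([-110.7,    1.2,   37. ]), array([-13.9,  -3.6,   0.3]))
10.775
top [407.8 118.9] [([408.4, 118.4], 13)]
top [431.4 185.2] [([432.1, 184.6], 17)]
top [297.9 147.5] []
top [318.2 215.9] []
scene [124.9 258.3] [([123.7, 257.9], 9)]
scene [136.  212.8] [([134.9, 212.3], 7)]
scene [239.9 246.9] []
scene [237.4 203.4] []
```

The force rose against the notch wall with the TCP at x = -110.7, where home was expected. I'll back off, then check that all four corners are level at 49 mm.

```bash
python3 - <<'E'
from h import *
np.set_printoptions(precision=1,suppress=True)
bot.line_to(W(-135,1,37),100); bot.line_to(W(-150,1,120),150); bot.move_ptp(W(-150,150,110),Q(A-np.pi/4)); print(st())
c4={}
for n in("top","scene"):
    im=bot.camera(n)[:,:,::-1]; cv2.imwrite(f"pics/{n}3.png",im);m=cv2.inRange(cv2.cvtColor(np.ascontiguousarray(im),cv2.COLOR_BGR2HSV),(12,110,120),(28,255,255))
    P=proj(cam(n),[W(a-1,b,49) for a in(92,-92) for b in(57,-57)])
    k,l,s,c=cv2.connectedComponentsWithStats(m);c4[n]=[]
    for p in P:
        j=[i for i in range(1,k) if 2<s[i,4]<40 and np.hypot(*(c[i]-p))<7]; c4[n].append(c[min(j,key=lambda i:np.hypot(*(c[i]-p)))] if j else (np.nan,np.nan))
print(c4)
X,g=tri(cam("top"),np.nan_to_num(c4["top"]),cam("scene"),np.nan_to_num(c4["scene"]))
print([L(p) for p in X],g)
a=cv2.resize(cv2.imread("pics/top3.png")[80:260,230:470],(560,420),interpolation=cv2.INTER_CUBIC)
cv2.imwrite("pics/t3.png",a)
s=bot.read_state(); cv2.imwrite("pics/w3.png",bot.camera("wrist")[:,:,::-1]);print(proj(cam("wrist",s),[W(-92,86,78.5),W(-50,88,61.5)]))
E
```

```text
(12.5917, array([-149.3,  149. ,  107.6]), array([0.2, 0.1, 0.8]))
{'top': [array([408.4, 118.4]), array([432.1, 184.6]), array([298.5, 147.2]), array([318.9, 215.3])], 'scene': [array([123.7, 257.9]), array([134.9, 212.3]), (nan, nan), (nan, nan)]}
[array([93.1, 57.3, 50.3]), array([ 93.2, -56.6,  50.6]), array([-10.6,  11.2, 395.2]), array([  0.6, -42.4, 393.7])] [  0.8   0.9 278.7 302.4]
[[289.1 109.7]
 [240.9  66.1]]
```

View pics/t3.png

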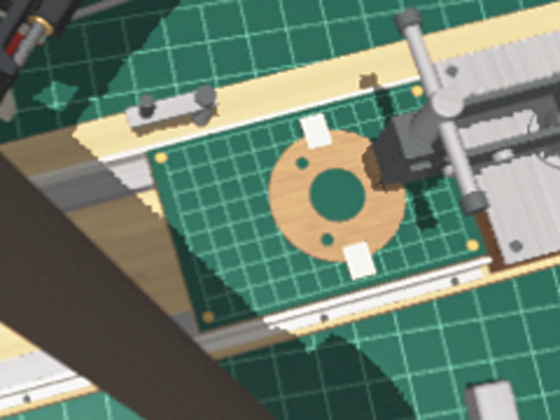

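View pics/w3.png

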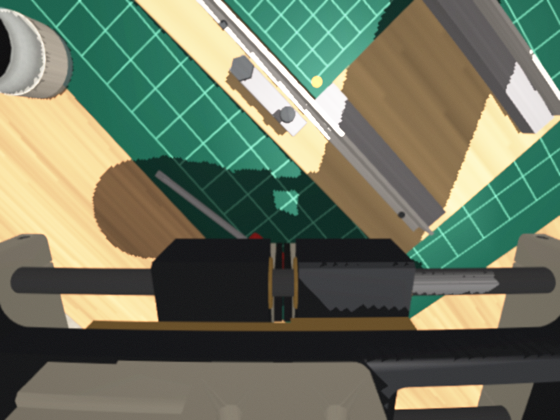

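The top crop shows the board butted up to the block. The wrist view has the pin top at (287,114), the pivot at (241,68) and the rear-left board screw at (317,82). I'll check the rear height with this second view and fix the pin position before pushing.

```bash
python3 - <<'E'
from h import *
np.set_printoptions(precision=1,suppress=True)
s=bot.read_state();C=cam("wrist",s);T=cam("top")
X,g=tri(T,[(298.5,147.2)],C,[(316.8,82)]);print("RL screw",L(X[0]),g)
X=plane(T,[(408.4,118.4),(432.1,184.6),(298.5,147.2),(318.9,215.3)],49);X2=plane(T,[(298.5,147.2),(318.9,215.3)],55)
print("spacing rear at49",np.linalg.norm(X[0]-X[2]),np.linalg.norm(X[1]-X[3]),np.linalg.norm(X[2]-X[3]),"rear at55",np.linalg.norm((X[0]-X2[0])[:2]),np.linalg.norm(X2[0]-X2[1]), "front width",np.linalg.norm(X[0]-X[1]))
h=plane(C,[(287.5,113.5)],78.5)[0];v=plane(C,[(241,68)],61.5)[0]
b=230+np.array([[147,205]])*240/560; 
print("pin wrist",L(h),"pivot",L(v))
print("tri pin,pivot",[L(p) for p in tri(T,[(230+147*.4286,80+102*.4286),(230+206*.4286,80+93*.4286)],C,[(287.5,113.5),(241,68)])[0]])
E
```

```text
RL screw [-91.3  57.4  48.7] [0.7]
spacing rear at49 184.1997827621135 184.07916665519224 113.59756509914861 rear at55 185.04203309873253 112.55853306751166 front width 114.01763911160232
pin wrist [-93.1  88.4  78.5] pivot [-50.9  88.9  61.5]
tri pin,pivot [array([-92.6,  88.1,  74. ]), array([-50.3,  88.9,  60.4])]
```

All four board corners sit at about 49 mm, so it is level. The pin is at stand (-93, 88), which makes the button angle about 0. Now I push it round the arc with a 45° face.

```bash
python3 - <<'E'
from h import *
n=np.array([1,-1])/2**.5
def P(th,off,z=66):
    c=np.array([-50.5-42*np.cos(th),88.5-42*np.sin(th)])-n*off; return W(*c,z)
bot.line_to(P(0,30,90),150,Q(A-np.pi/4)); bot.line_to(P(0,26),80); print(st())
bot.line_to(P(0,15),40); print(st())
for th in np.arange(.15,1.4,.15):
    bot.line_to(P(th,14.5),40); s=st(); print(round(th,2),s,round(s[2][:2]@n,1))
    if np.hypot(*s[2][:2])>15: break
else:
  for th in np.arange(1.4,1.75,.04):
    bot.line_to(P(th,14.5),15); bot.pause(.05); s=st(); f=s[2][:2]@n; print(round(th,2),s,round(f,1))
    if f<-5: break
cv2.imwrite("pics/w4.png",bot.camera("wrist")[:,:,::-1])
E
```

```text
(13.725, array([-111. ,  106.9,   65.4]), array([-0.2, -0.4, -0.2]))
(14.15, array([-103.5,   99.2,   66.5]), array([-3.4,  0.7, -0.9]))
0.15 (14.4667, array([-103. ,   92.8,   66.5]), array([-5.1,  1. , -0.1])) -4.3
0.3 (14.775, array([-101.1,   86.4,   66.3]), array([-3.2, -0. ,  1. ])) -2.3
0.45 (15.0833, array([-98.3,  80.3,  66. ]), array([-1.9,  1. ,  1.1])) -2.1
0.6 (15.3917, array([-94.9,  74.7,  65.9]), array([-1.4, -0.2, -0.4])) -0.8
0.75 (15.7, array([-90.9,  69.8,  66. ]), array([-0.1,  0.2, -0.2])) -0.2
0.9 (16.0083, array([-86.4,  65.6,  66. ]), array([-0.3,  0.7,  0. ])) -0.7
1.05 (16.3167, array([-81.3,  62. ,  66. ]), array([-0.7, -0.3, -0.7])) -0.3
1.2 (16.625, array([-75.6,  59.4,  66. ]), array([-0.7,  0.6, -0.2])) -0.9
1.35 (16.9333, array([-69.6,  57.6,  66. ]), array([-0.3,  0.8,  0.3])) -0.8
1.4 (17.275, array([-67.8,  57.3,  66. ]), array([ 0.1, -0. , -0. ])) 0.1
1.44 (17.5833, array([-66.2,  57.1,  66. ]), array([-0.6,  0.4,  0.2])) -0.7
1.48 (17.8917, array([-64.5,  56.9,  66. ]), array([-0.3,  0.3, -1.1])) -0.4
1.52 (18.2, array([-62.8,  56.8,  66. ]), array([-0.8,  0.7,  0.1])) -1.1
1.56 (18.5083, array([-61.3,  56.8,  66. ]), array([-2. ,  1.7,  0.1])) -2.6
1.6 (18.8167, array([-60.4,  57.4,  66.1]), array([-5.7,  0.9, -1.3])) -4.7
1.64 (19.125, array([-59.7,  57.9,  66.2]), array([-10.1,   0.9,  -0.7])) -7.8
```

View pics/w4.png

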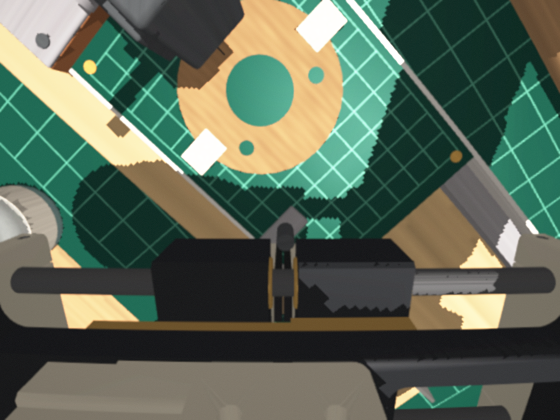

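The wrist view shows the bar over the board at (300,220) with the pin at (285,235), and the force rose at the stop. I'll retreat and verify.

```bash
python3 - <<'E'
from h import *
n=np.array([1,-1])/2**.5
p=np.array([-60,57])-n*25
bot.line_to(W(*p,66),80); bot.line_to(W(*p,130),150); bot.move_ptp(W(-250,200,200),Q(A)); bot.pause(.5); print(st())
for k in("top","scene"):
    cv2.imwrite(f"pics/{k}5.png",bot.camera(k)[:,:,::-1])
a=cv2.resize(cv2.imread("pics/top5.png")[80:260,230:470],(560,420),interpolation=cv2.INTER_CUBIC)
b=cv2.resize(cv2.imread("pics/scene5.png")[170:320,20:355],(800,358),interpolation=cv2.INTER_CUBIC)
cv2.imwrite("pics/t5.png",a);cv2.imwrite("pics/s5.png",b)
E
```

```text
(21.6333, array([-249.7,  200. ,  200.2]), array([ 0.1, -0.4, -0.3]))
```

View pics/t5.png

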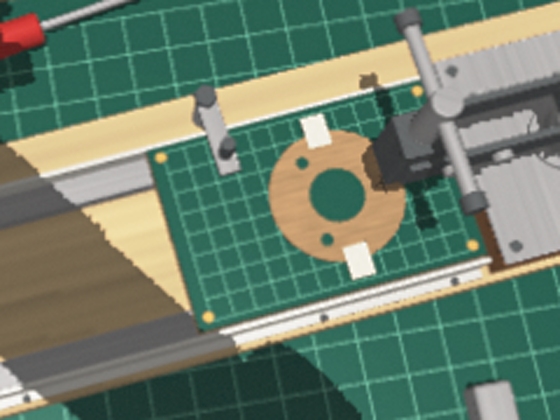

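View pics/s5.png

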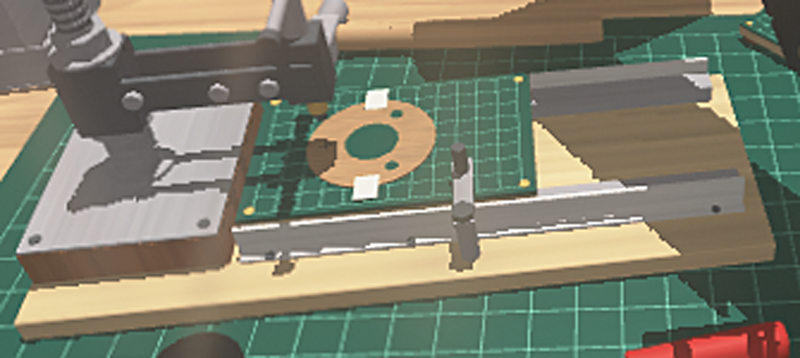

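Both views show the board down against the block and the bar square across its edge (top crop: pivot (206,97), pin (226,148)). I'll do one numeric check of the angle and corner heights, then hand in.

```bash
python3 - <<'E'
from h import *
np.set_printoptions(precision=1,suppress=True)
k=240/560; T=cam("top");S=cam("scene");kx=335/800;ky=150/358
t=lambda x,y:(230+x*k,80+y*k); s=lambda x,y:(20+x*kx,170+y*ky)
pin=L(plane(T,[t(227,146)],78.5)[0]);piv=L(plane(T,[t(206,96)],61.5)[0]);d=pin-piv
print(pin,piv,"theta",np.arctan2(-d[1],-d[0]))
X,g=tri(T,[t(162,158),t(208,317),t(417,91)],S,[s(524,184),s(519,79),s(249,211)]);print([L(x) for x in X],g)
ok=abs(np.arctan2(-d[1],-d[0])-1.57)<.12
if ok: bot.close_job();print("closed")
E
```

```text
[-50.9  43.3  78.5] [-50.8  86.5  61.5] theta 1.568661613250518
[array([-90.4,  56.3,  48.1]), array([-91.4, -57.3,  49.5]), array([93.4, 56.6, 48.6])] [1.6 1.3 0.4]
the job is handed in; nothing more can be done
closed
```

I pushed the board about 111 mm along its runners from the middle of its rear edge until it dropped into the notches. Then I pushed the pin round, backed off clear and handed in the job at about 22 s of the 48 s allowed.

**Board:** the force rose to about 14 N against the notch wall where home was expected. Three corner screws measured at the end lie at 48.1, 49.5 and 48.6 mm, against 49 when home. The fourth was about 50.6 mm straight after the push, so the board is down and level.

**Turn-button:** I pushed it until the force rose at its stop, about 10 N at most. The bar's angle measured 1.57 rad afterwards, square across the board's edge.

**Checks that failed or disagreed:** the two rear screws were not found in the scene camera straight after the board push. I confirmed the rear-left one then with the wrist and top cameras (48.7 mm), and both in the final scene picture. Small disagreements of 1–2 mm between views are within the calibration. I did not touch the screwdriver, hammer, jar or flange.

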